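Set the chip-extraction selector to the green branch and start it

TASK

Set the chip-extraction selector to the green branch: gently push the dial's upright orange tab round until the dial rests in the click position that points at the green tag. Then press the white start button fully down and let it come back up. Only push and press: the things lying round the unit stay where they are, and the button is not pressed before the dial is set.

Things in the scene. Friction and masses are not known exactly. Their poses are not given: they have to be found in the camera images.
- selector: grey round unit bolted to the bench, 232 mm across, flat top 60 mm above the bench; origin: centre of its underside, on the dial's vertical axis; z up. Four black hose stubs reach 145 mm from the axis (47 mm tall). A white band round its -x side marks the closed sector, where the dial starts; a lug on its -y side carries the start button
- dial (a joint): dial angle, rad, counter-clockwise from above positive; 0: tab along the unit's -x. Turns both ways, end stops at -2.3 and 2.3. Clicks into rest every 0.524 rad (30 degrees), also at each tag (tags at -2.094, -1.047, 1.047, 2.094); from up to 12 degrees off it drops in by itself. Stepping it takes about 6 N at the tab. Starts at -0.524, 0 or 0.524
- tab (a point): point on the orange tab, 60 mm from the dial's axis, 82 mm above the bench, half-way up; x points outward along the tab (where the dial points), z up. The tab is an upright fin, 10 mm thick, radially from 22 to 78 mm from the axis, 66 to 99 mm above the bench. The dial's disc (radius 52 mm) is 69 mm, its hub (radius 24 mm) 82 mm above the bench
- green_tag: green tag, a fixed disc 22 mm across, 5 mm thick, in a seat on the flat top of the selector unit, 93 mm from the dial's axis; origin: centre of its underside, 60 mm above the bench
- yellow_tag: yellow tag, a fixed disc 22 mm across, 5 mm thick, in a seat on the flat top of the selector unit, 93 mm from the dial's axis; origin: centre of its underside, 60 mm above the bench
- blue_tag: blue tag, a fixed disc 22 mm across, 5 mm thick, in a seat on the flat top of the selector unit, 93 mm from the dial's axis; origin: centre of its underside, 60 mm above the bench
- red_tag: red tag, a fixed disc 22 mm across, 5 mm thick, in a seat on the flat top of the selector unit, 93 mm from the dial's axis; origin: centre of its underside, 60 mm above the bench
- start (a joint): travel of the white start button in m: 0 up, 0.006 fully down; it springs back by itself and needs about 5 N
- start_top (a point): centre of the top of the white start button, 28 mm across, pressed straight down; 58 mm above the bench when up, 10 mm proud of its black collar (44 mm across); the button's axis is 148 mm from the dial's
- owl: small carved wooden owl, 44 x 54 mm, 83 mm tall, standing; loose; origin: centre of its underside
- gouge: carving gouge lying flat, 224 mm long along its own x, 29 mm tall, dark wooden handle, steel blade; loose; origin: centre of its underside
- short_offcut: plain wood offcut, 35 x 60 mm, 30 mm tall; loose; origin: centre of its underside
- violet_pencil: violet hexagonal pencil lying flat, 117 mm long along its own x, 10 mm thick; loose; origin: centre of its underside

How it is judged:
By the outcome, as a careful person would: the job done as asked, in the order asked, and still so for the second after the job is handed in, with the robot touching nothing.
It also fails if it takes over 51 s, if anything falls off the work surface, if the arm or the gripper's body presses on something with over 40 N, if the wrist force passes 120 N, or if a joint passes its speed limit or range.

ROBOT

A 6-joint arm with a two-finger parallel gripper is mounted at the origin on a cart in front of the work surface, level with it; the furniture and walls round the work are solid. World frame = base frame: x ahead of the robot, y to its left, z up, the work surface at z = 0. Lengths are in m, angles in degrees, forces in N, time in s.
With the tool pointing down it reaches from about 0.4 to 0.825 m from the base axis. Payload 7 kg.
Tool frame: the origin (TCP) lies midway between the tips of the shut fingers; the grasp point (between the pads) lies 19 mm behind it; z points along the fingers, y is the direction in which the jaws open and shut (so a half turn about z gives the same grasp; the last joint's range is limited). The gripper opens to 88 mm and grips with 3 to 60 N. Pads are 19 mm wide; open, the fingers measure 130 mm over their backs; the gripper's body (78 mm by 193 mm) begins 47 mm behind the grasp point.
Start: joints at [83.6, 20.546, 0.682, 0, -70.136, -16.507], TCP at [0.263, 0.622, 0.227] pointing down, gripper open.
Joint ranges: [-176.03, 176.03], [-82.01, 121.73], [-58.28, 71.71], [-173.87, 95.51], [-174.79, -0.11], [-173.66, 173.66]. Speed limits (degrees/s): [136.94, 136.94, 172.46, 180, 180, 180].

INTERFACE

Orientations are given as [roll, pitch, yaw] about the fixed x, y, z axes, in that order (R = Rz(yaw) Ry(pitch) Rx(roll)).
In Python, from plant import sensors, cams, job gives the robot as it stands.
- The arm moves only by the tool move_arm, never from a script. Its argument "commands" is a list of rows, each a list of 7 numbers: the finger opening in cm, from 0 to 8.76, then the shift along the tool's x, y, z in cm, then the turn, a rotation vector about the tool's x, y, z in rad. In form: [[hand, x, y, z, wx, wy, wz], ...]. A call has exactly 8 rows; each row is the pose to reach, as a shift and turn from the pose commanded when the call began, along the tool's axes at that moment; what a row does not reach only later rows make up. A row lasts 1/8 s, in which the tool goes at most 62.5 mm and 10.7 degrees, less where a joint would pass 70% of its speed; a pose out of reach is approached as far as the arm can. A call with a gripper value outside its range is refused whole. The fingers move at their own pace and stop on an object; the grip force is fixed at half the most. Time passes only in rows, so rows that repeat a pose let the fingers close, or fill a call up. It gives the time, the measured TCP pose, the force and the opening at its end, in the units of the state.
- sensors.get_obs(): the state, without advancing time (a new reading comes with each control period).
- cams.snapshot(name): name is "scene" or "side" or "wrist"; returns a dict with "frame" (480x640x3 uint8, red, green, blue), "camera_matrix" (3x3 intrinsics, pixels), "R" (3x3) and "t" (3): a world point X has camera coordinates R X + t. Camera axes: x right, y down, z forward; pixel columns grow to the right and rows downward; lengths in m; the calibration is good to about 2 mm. The wrist camera is an equidistant fisheye: a pixel r from the principal point sees the ray r / f radians off the axis. A picture is of the moment at which its call begins. There is no depth.
- job.close_job(): hands the job in, once; it reports no verdict.
The state is a dict: "clock": time; "joint_pos": joint angles; "qvel": joint speeds; "tau": joint torques, N m; "tool_pos": TCP position; "orientation": TCP orientation; "force": force on the tool from outside, world axes, zero at the start; "moment": the same for the moment, N m; "opening": finger opening in m.
Only numpy, scipy, OpenCV 4.12 (cv2) and the standard library are available. Lean on these libraries where they do the work, as an engineer would, in place of code of your own. Each camera call takes 0.05 s, during which the arm holds its last target.

## Working session

There is one attempt and no reset: what is moved stays moved. The work goes in short steps, Python scripts to look and compute and a tool call to move; the robot and the scene stay as the last step left them, time stands still between calls to the robot, and variables do not carry over. Pictures are saved under pics/ and viewed, and the job is handed in when it is done.

Besides the shell and the picture viewer there is one more tool, called after "Request:" as name(argument=value, ...) on one line, values as JSON. move_arm: Moves the arm, as the interface text tells. Its arguments: {"type":"object","properties":{"commands":{"type":"array"}},"required":["commands"]}

```bash
mkdir -p pics; ls; cat > h.py <<'E'
import numpy as np, cv2
from plant import sensors, cams, job
def snap(n,f):
    s=cams.snapshot(n); cv2.imwrite('pics/'+f+'.png',s['frame'][:,:,::-1])
    np.savez('pics/'+f+'.npz',**s); return s
def ray(s,u,v,fish=False):
    K=s['camera_matrix']; R=s['R'];t=s['t']
    x=(u-K[0,2])/K[0,0]; y=(v-K[1,2])/K[1,1]
    if fish:
        r=np.hypot(x,y); d=np.array([np.sin(r)*x/r,np.sin(r)*y/r,np.cos(r)])
    else: d=np.array([x,y,1.])
    return -R.T@t, R.T@d
def onz(s,u,v,z,fish=False):
    c,d=ray(s,u,v,fish); return c+d*(z-c[2])/d[2]
E
python3 - <<'E'
from h import *
for n in ['scene','side','wrist']: snap(n,n+'0')
print(sensors.get_obs())
E
```

```text
pics
{'clock': 0.15, 'joint_pos': array([ 8.36020587e+01,  2.05825698e+01,  6.44917653e-01, -1.47509225e-02,
       -7.01357630e+01, -1.65085159e+01]), 'qvel': array([-0.02367714, -0.10067075,  0.04728751,  0.03173731,  0.06660012,
        0.0084651 ]), 'tau': array([-4.25726794e-04, -5.83274066e+01,  2.93291688e+01,  7.00118244e+00,
        8.80475010e-03, -1.11319928e-04]), 'tool_pos': array([0.26259051, 0.6214181 , 0.22582429]), 'orientation': array([ 1.79925670e+02, -7.56648584e-03, -2.29114734e+01]), 'force': array([-0.49105416,  0.47738481,  0.13229088]), 'moment': array([ 0.04994984, -0.02349465, -0.01490536]), 'opening': 0.0873289414560498}
```

View pics/scene0.png

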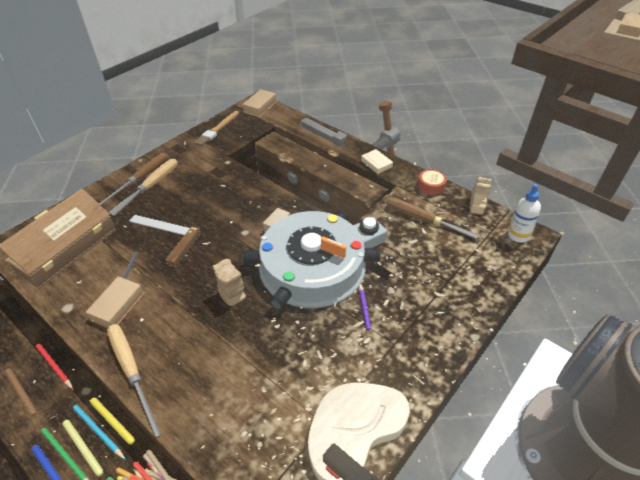

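View pics/side0.png

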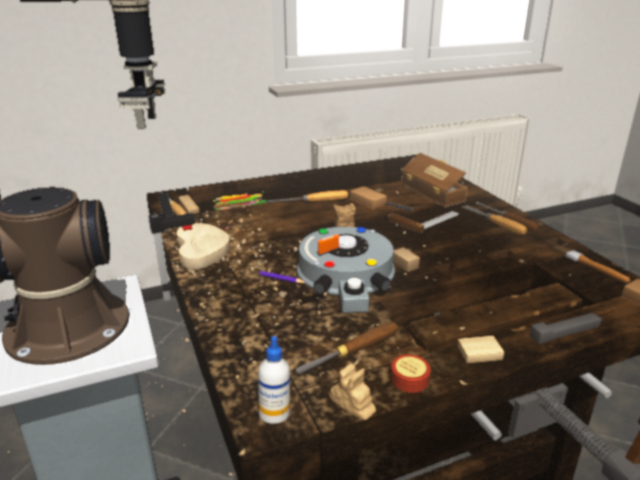

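View pics/wrist0.png

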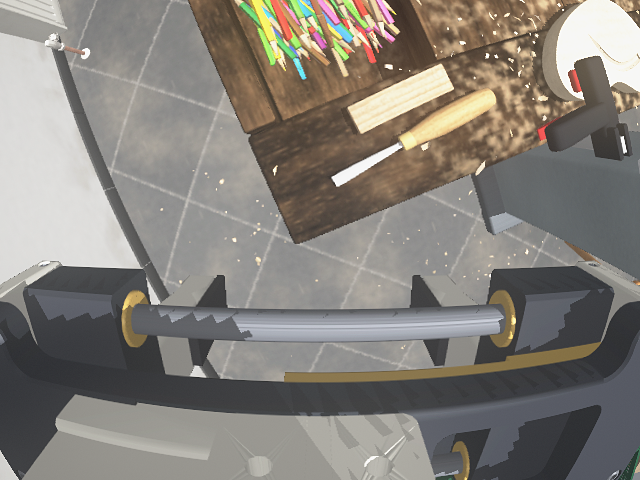

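The scene view shows the selector around (312,255): red tag (356,245), yellow (332,218), blue (267,246), green (289,276), tab (333,246), button (369,225). The side view shows it at (346,250), with green at (324,231). The wrist camera doesn't see it yet. Next I'll measure by colour in both views.

```bash
cat > m.py <<'E'
from h import *
from scipy.optimize import least_squares
def load(f): return dict(np.load('pics/'+f+'.npz'))
def blobs(s,box,lo,hi):
    x0,y0,x1,y1=box; hsv=cv2.cvtColor(s['frame'],cv2.COLOR_RGB2HSV)[y0:y1,x0:x1]
    m=cv2.inRange(hsv,np.array(lo),np.array(hi))
    n,l,st,c=cv2.connectedComponentsWithStats(m)
    i=[k for k in range(1,n) if st[k,4]>15]
    i.sort(key=lambda k:-st[k,4])
    return [(c[k]+[x0,y0],st[k,4]) for k in i],m
def tri(a,b):
    (c1,d1),(c2,d2)=a,b
    d1=d1/np.linalg.norm(d1);d2=d2/np.linalg.norm(d2)
    t=np.linalg.lstsq(np.stack([d1,-d2],1),c2-c1,rcond=None)[0]
    p,q=c1+t[0]*d1,c2+t[1]*d2
    return (p+q)/2,np.linalg.norm(p-q)
E
python3 - <<'E'
from m import *
S,D=load('scene0'),load('side0')
bs,bd=(240,195,395,315),(290,215,400,315)
cols=dict(green=((45,100,60),(80,255,255)),yellow=((22,120,120),(34,255,255)),blue=((100,150,60),(125,255,255)),red=((174,150,100),(180,255,255)),red0=((0,190,100),(4,255,255)),orange=((6,170,100),(17,255,255)))
P={}
for k,(lo,hi) in cols.items():
    a,_=blobs(S,bs,lo,hi); b,_=blobs(D,bd,lo,hi)
    print(k,[(x.round(1),n) for x,n in a[:2]],[(x.round(1),n) for x,n in b[:2]])
    if a and b:
        p,e=tri(ray(S,*a[0][0]),ray(D,*b[0][0])); P[k]=p
        print('  tri',p.round(4),'gap',e.round(4),'onz',onz(S,*a[0][0],.065).round(4),onz(D,*b[0][0],.065).round(4))
for s,b,f in((S,bs,'cs'),(D,bd,'cd')):
    x0,y0,x1,y1=b; cv2.imwrite(f'pics/{f}.png',cv2.resize(s['frame'][y0:y1,x0:x1,::-1],None,fx=5,fy=5,interpolation=cv2.INTER_CUBIC))
E
```

```text
green [(array([288.4, 275.6]), np.int32(65))] [(array([322.7, 230.4]), np.int32(43))]
  tri [0.5892 0.0815 0.0625] gap 0.0013 onz [0.5884 0.0827 0.065 ] [0.5864 0.0762 0.065 ]
yellow [(array([332.1, 218.1]), np.int32(48))] [(array([371.1, 262. ]), np.int32(52))]
  tri [ 0.6276 -0.1017  0.0616] gap 0.0013 onz [ 0.6262 -0.0992  0.065 ] [ 0.6239 -0.1075  0.065 ]
blue [(array([266.7, 246.5]), np.int32(45))] [(array([361., 229.]), np.int32(31))]
  tri [0.6786 0.0525 0.0619] gap 0.0002 onz [0.6763 0.0544 0.065 ] [0.6758 0.047  0.065 ]
red [] []
red0 [] [(array([329. , 263.6]), np.int32(26))]
orange [] [(array([328.1, 244.4]), np.int32(250))]
```

View pics/cs.png

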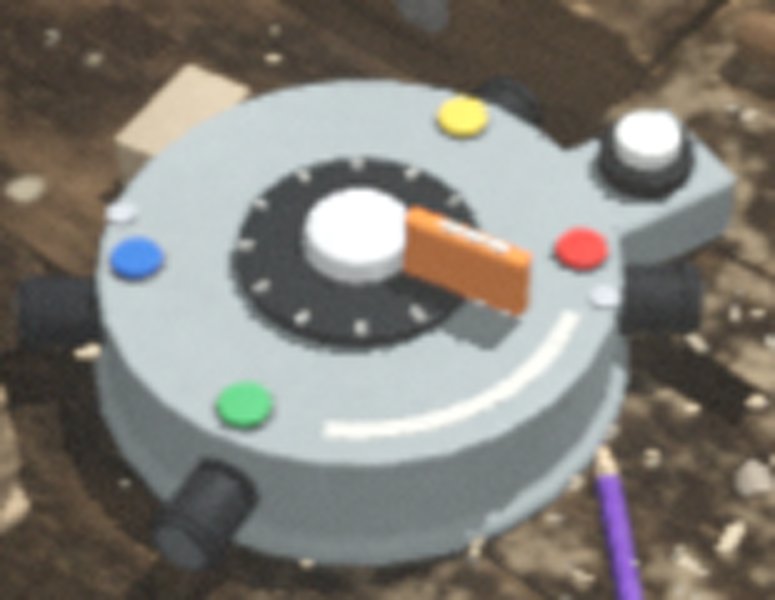

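View pics/cd.png

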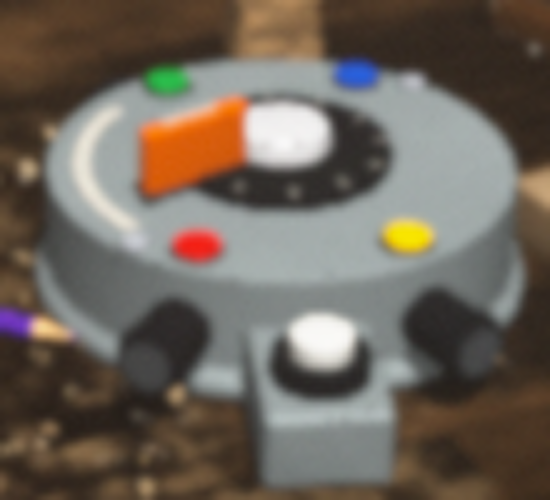

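```bash
python3 - <<'E'
from m import *
S,D=load('scene0'),load('side0')
# crop px /5 + offset
cs=lambda x,y:(240+x/5-.4,195+y/5-.4); cd=lambda x,y:(290+x/5-.4,215+y/5-.4)
pts=dict(hub=((358,222),(288,130)),button=((648,130),(322,335)),red=((582,248),(197,246)),tab_in_top=((410,210),(243,99)),tab_out_top=((522,258),(144,128)))
g=np.array([.5892,.0815]);y=np.array([.6276,-.1017]);b=np.array([.6786,.0525])
c=(g+y)/2;print('c',c,'r',[np.linalg.norm(v-c) for v in(g,y,b)],'ang',[np.degrees(np.arctan2(*(v-c)[::-1])).round(1) for v in(g,y,b)])
for k,(a,d) in pts.items():
    p,e=tri(ray(S,*cs(*a)),ray(D,*cd(*d))); v=p[:2]-c
    print(k,p.round(4),'gap',e.round(4),'r',np.linalg.norm(v).round(4),'ang',np.degrees(np.arctan2(v[1],v[0])).round(1))
# other objects
for n,(u,v) in dict(owl=(232,303),owltop=(226,263),off=(270,222),pen1=(360,286),pen2=(368,328)).items():print(n,onz(S,u,v,0.0).round(3))
E
```

```text
c [ 0.6084 -0.0101] r [np.float64(0.09359059781837065), np.float64(0.09359059781837062), np.float64(0.09405742926531635)] ang [np.float64(101.8), np.float64(-78.2), np.float64(41.7)]
hub [ 0.6111 -0.0133  0.0759] gap 0.0025 r 0.0041 ang -49.6
button [ 0.5625 -0.1523  0.056 ] gap 0.0031 r 0.1494 ang -107.9
red [ 0.5392 -0.0728  0.0615] gap 0.0017 r 0.0934 ang -137.8
tab_in_top [ 0.586  -0.0165  0.098 ] gap 0.0012 r 0.0233 ang -164.2
tab_out_top [ 0.5343 -0.0247  0.0979] gap 0.0023 r 0.0755 ang -168.8
owl [0.666 0.173 0.   ]
owltop [0.757 0.108 0.   ]
off [ 0.773 -0.047  0.   ]
pen1 [ 0.493 -0.031  0.   ]
pen2 [0.418 0.042 0.   ]
```

The dial centre is at (0.608,−0.010). The tags check out, with radii of 93–94 mm and angles of 101.8, 41.7, −78.2 and −137.8°. The tab points at about 191.7°, so it starts at θ=+30°. Green is at θ=−60°, which means a 90° clockwise turn with the closed fingers on the tab's red side.

```bash
cat > r.py <<'E'
from h import *
from scipy.spatial.transform import Rotation as Ro
C=np.array([.6090,-.0105])
def u(a): a=np.radians(a); return np.array([np.cos(a),np.sin(a)])
def pose(phi,d,z,r=.060): return np.r_[C+r*u(phi)+d*u(phi+90),z],phi-270
def rows(p0,yaw0,targets,hand=0):
    R=Ro.from_euler('xyz',[180,0,yaw0],degrees=True)
    for p,y in targets:
        d=R.inv().apply(np.array(p)-p0)*100
        print([hand,*d.round(2),0,0,round(-np.radians(y-yaw0),3)], np.round(p,4), round(y,1))
E
python3 - <<'E'
from r import *
p0=np.array([.263,.622,.227]);y0=-22.9
p1,y1=pose(191.7,.045,.2)
rows(p0,y0,[(p0+(p1-p0)*t,y0+(y1-y0)*t) for t in (.5,1)])
E
```

```text
[0, np.float64(27.05), np.float64(25.96), np.float64(1.35), 0, 0, np.float64(0.483)] [0.4112 0.2776 0.2135] -50.6
[0, np.float64(54.1), np.float64(51.91), np.float64(2.7), 0, 0, np.float64(0.967)] [ 0.5594 -0.0667  0.2   ] -78.3
```

Request:
move_arm(commands=[[0,2,2,0.1,0,0,0.04],[0,5,5,0.3,0,0,0.09],[0,9,8.7,0.5,0,0,0.16],[0,13,12.5,0.7,0,0,0.24],[0,17,16.3,0.9,0,0,0.31],[0,21,20.2,1.1,0,0,0.38],[0,25,24,1.3,0,0,0.45],[0,27,26,1.4,0,0,0.483]])

```text
clock: 1.15
tool_pos: [0.4106, 0.2747, 0.2125]
orientation: [180.0, 0.0, -50.8]
force: [0.2, 0.8, -0.2]
opening: 0.0133
```

```bash
python3 - <<'E'
from r import *
o=sensors.get_obs();print(o['tool_pos'],o['orientation'],o['opening'])
p0=np.array([.4112,.2776,.213]);y0=-22.9-np.degrees(.483)
p1,y1=pose(191.7,.045,.2)
rows(p0,y0,[(p0+(p1-p0)*t,y0+(y1-y0)*t) for t in (.5,1)])
E
```

```text
[0.41059016 0.27469313 0.21252214] [ 1.79987103e+02  2.99439592e-03 -5.07607578e+01] 0.013348105862263666
[0, np.float64(18.0), np.float64(5.21), np.float64(0.65), 0, 0, np.float64(0.242)] [0.4853 0.1054 0.2065] -64.4
[0, np.float64(36.01), np.float64(10.42), np.float64(1.3), 0, 0, np.float64(0.484)] [ 0.5594 -0.0667  0.2   ] -78.3
```

Request:
move_arm(commands=[[0,3,0.9,0.1,0,0,0.04],[0,8,2.3,0.3,0,0,0.11],[0,14,4,0.5,0,0,0.19],[0,20,5.8,0.7,0,0,0.27],[0,26,7.5,0.9,0,0,0.35],[0,31,9,1.1,0,0,0.42],[0,35,10.1,1.3,0,0,0.47],[0,36,10.4,1.3,0,0,0.484]])

```text
clock: 2.15
tool_pos: [0.5587, -0.0692, 0.1988]
orientation: [179.9, -0.0, -78.5]
force: [0.1, 0.1, -1.7]
opening: 0.0005
```

```bash
python3 - <<'E'
from r import *
snap('wrist','w1');snap('side','d1');snap('scene','s1')
o=sensors.get_obs();print(o['tool_pos'],o['orientation'],o['opening'],o['clock'],o['force'])
E
```

```text
[ 0.55826337 -0.06699125  0.19929012] [ 1.79971392e+02  1.31137135e-02 -7.83391613e+01] 0.00022762437414042643 2.3 [ 0.35445347  0.08213733 -0.06143236]
```

View pics/w1.png

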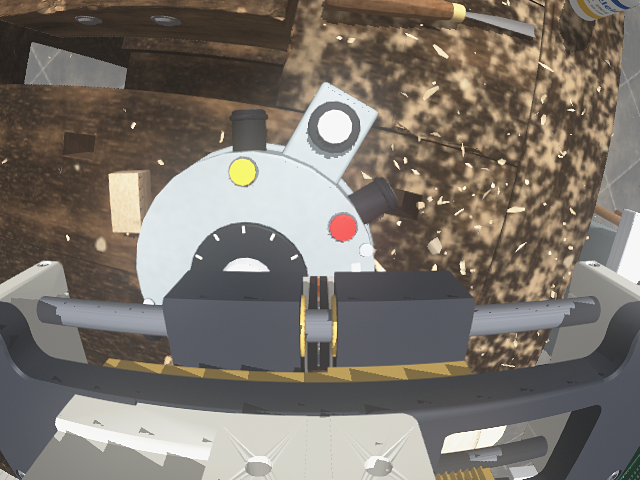

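View pics/d1.png

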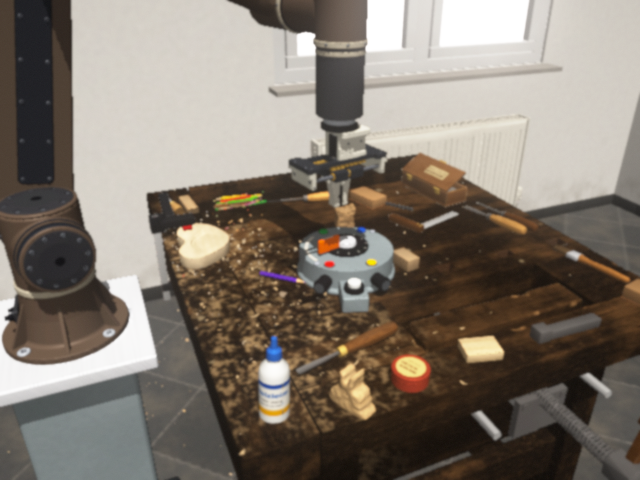

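```bash
python3 - <<'E'
from m import *
W=load('w1'); 
for n,(u,v),z in (('button',(333,126),.058),('yellow',(243,172),.065),('red',(343,228),.065)):
    p=onz(W,u,v,z,True);print(n,p.round(4))
# two-view height check side0 + wrist
D=load('side0');
for n,a,b in (('yellow',(371.1,262),(243,172)),('button',(290+322/5-.4,215+335/5-.4),(333,126))):
    p,e=tri(ray(D,*a),ray(W,*b,True));print(n,p.round(4),e.round(4))
for f,(x0,y0,x1,y1) in (('d1',(270,110,410,290)),('s1',(230,120,400,310))):
    s=load(f);cv2.imwrite(f'pics/c{f}.png',cv2.resize(s['frame'][y0:y1,x0:x1,::-1],None,fx=3,fy=3,interpolation=cv2.INTER_CUBIC))
E
```

```text
button [ 0.5615 -0.1505  0.058 ]
yellow [ 0.6245 -0.1012  0.065 ]
red [ 0.537 -0.072  0.065]
yellow [ 0.6262 -0.1011  0.0609] 0.0022
button [ 0.5616 -0.1507  0.0543] 0.0005
```

View pics/cd1.png

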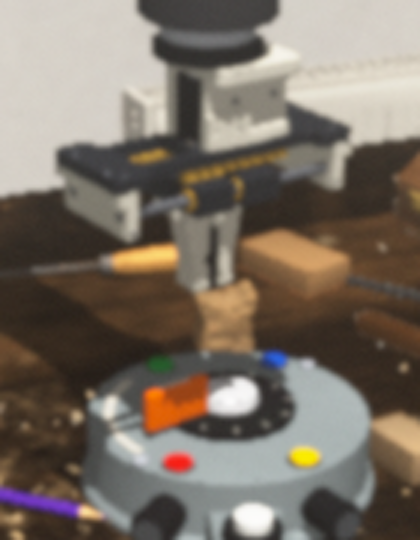

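View pics/cs1.png

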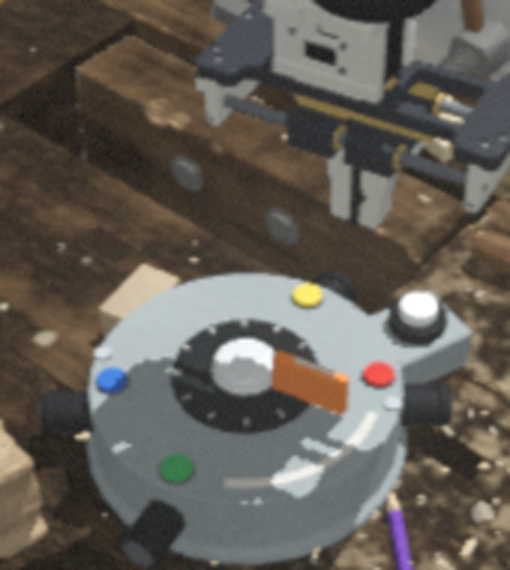

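The closed fingers are about 42 mm wide and hang above the red side of the tab. The wrist view gives the button at (0.5615,−0.1505) and agrees on the rest. I'll descend beside the tab.

Request:
move_arm(commands=[[0,0,0,1.5,0,0,0],[0,0,0,3.5,0,0,0],[0,0,0,5.5,0,0,0],[0,0,0,7.5,0,0,0],[0,0,0,9.5,0,0,0],[0,0,0,11,0,0,0],[0,0,0,12,0,0,0],[0,0,0,12,0,0,0]])

```text
clock: 3.3
tool_pos: [0.5581, -0.0668, 0.0789]
orientation: [179.9, 0.0, -78.3]
force: [-0.7, 0.6, 0.4]
opening: 0.0003
```

```bash
sed -i 's/^C=.*/C=np.array([.6083,-.0100])/' r.py; python3 - <<'E'
from r import *
snap('side','d2')
s=snap('scene','s2')['frame'][150:310,220:420,::-1];cv2.imwrite('pics/cs2.png',cv2.resize(s,None,fx=4,fy=3.75))
o=sensors.get_obs();print(o['tool_pos'],o['orientation'],o['force'])
p0=np.array([.5594,-.0667,.080]);y0=-78.3
rows(p0,y0,[pose(191.7,d,.08) for d in (.03,.0145)]+[pose(f,.0145,.08) for f in np.arange(191.7,140,-5)])
E
```

```text
[ 0.55889045 -0.06686941  0.07999701] [-1.79962398e+02 -1.04250419e-02 -7.82904720e+01] [ 0.4129154  -0.22929903  0.86876929]
[0, np.float64(-1.56), np.float64(0.06), np.float64(0.0), 0, 0, np.float64(0.0)] [ 0.5556 -0.0515  0.08  ] -78.3
[0, np.float64(-3.11), np.float64(0.06), np.float64(0.0), 0, 0, np.float64(0.0)] [ 0.5525 -0.0364  0.08  ] -78.3
[0, np.float64(-3.11), np.float64(0.06), np.float64(0.0), 0, 0, np.float64(0.0)] [ 0.5525 -0.0364  0.08  ] -78.3
[0, np.float64(-3.64), np.float64(0.17), np.float64(0.0), 0, 0, np.float64(0.087)] [ 0.5504 -0.0314  0.08  ] -83.3
[0, np.float64(-4.17), np.float64(0.22), np.float64(0.0), 0, 0, np.float64(0.175)] [ 0.5488 -0.0263  0.08  ] -88.3
[0, np.float64(-4.71), np.float64(0.23), np.float64(0.0), 0, 0, np.float64(0.262)] [ 0.5476 -0.021   0.08  ] -93.3
[0, np.float64(-5.25), np.float64(0.2), np.float64(0.0), 0, 0, np.float64(0.349)] [ 0.5468 -0.0157  0.08  ] -98.3
[0, np.float64(-5.78), np.float64(0.11), np.float64(0.0), 0, 0, np.float64(0.436)] [ 0.5466 -0.0103  0.08  ] -103.3
[0, np.float64(-6.3), np.float64(-0.02), np.float64(-0.0), 0, 0, np.float64(0.524)] [ 0.5468 -0.0049  0.08  ] -108.3
[0, np.float64(-6.81), np.float64(-0.19), np.float64(-0.0), 0, 0, np.float64(0.611)] [5.475e-01 4.000e-04 8.000e-02] -113.3
[0, np.float64(-7.31), np.float64(-0.41), np.float64(-0.0), 0, 0, np.float64(0.698)] [0.5486 0.0057 0.08  ] -118.3
[0, np.float64(-7.78), np.float64(-0.67), np.float64(-0.0), 0, 0, np.float64(0.785)] [0.5502 0.0108 0.08  ] -123.3
[0, np.float64(-8.22), np.float64(-0.97), np.float64(-0.0), 0, 0, np.float64(0.873)] [0.5522 0.0158 0.08  ] -128.3
```

View pics/cs2.png

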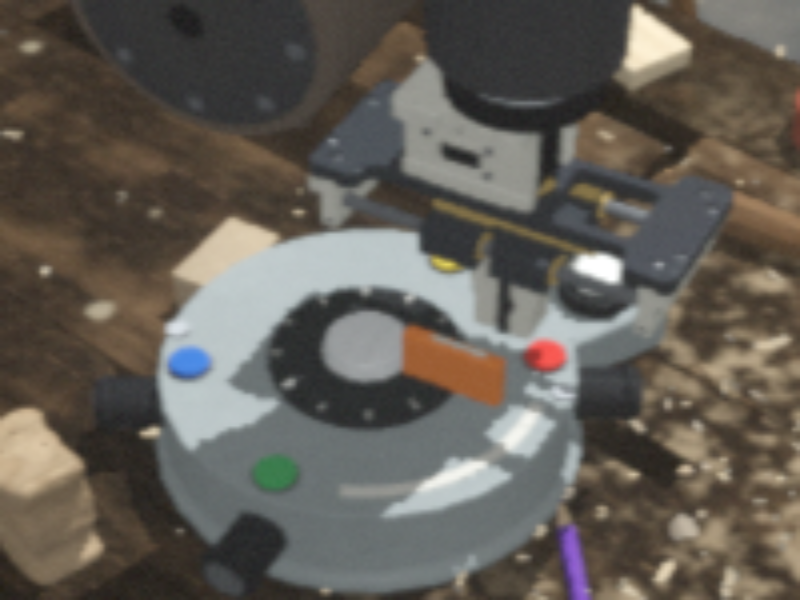

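The fingers are beside the tab on the red side and touching nothing. I'll approach and start pushing gently.

Request:
move_arm(commands=[[0,-0.8,0,0,0,0,0],[0,-1.6,0.05,0,0,0,0],[0,-2.3,0.05,0,0,0,0],[0,-2.8,0.05,0,0,0,0],[0,-3.1,0.06,0,0,0,0],[0,-3.37,0.12,0,0,0,0.044],[0,-3.64,0.17,0,0,0,0.087],[0,-3.9,0.2,0,0,0,0.131]])

```text
clock: 4.4
tool_pos: [0.5488, -0.0299, 0.0798]
orientation: [-180.0, -0.1, -85.9]
force: [1.4, -5.1, 1.4]
opening: 0.0006
```

```bash
python3 - <<'E'
from r import *
s=snap('scene','s3')['frame'][150:310,220:420,::-1];cv2.imwrite('pics/cs3.png',cv2.resize(s,None,fx=4,fy=3.75))
o=sensors.get_obs();print(o['tool_pos'],o['orientation'],o['force'])
p0,y0=pose(184.2,.0145,.08)
rows(p0,y0,[pose(f,.0145,.08) for f in np.arange(181.7,161,-2.5)])
E
```

```text
[ 0.54876501 -0.02958556  0.07973159] [-1.79989237e+02 -4.33795998e-02 -8.60239884e+01] [ 1.51076463 -3.20424989  1.14345488]
[0, np.float64(-0.26), np.float64(0.06), np.float64(0.0), 0, 0, np.float64(0.044)] [ 0.5488 -0.0263  0.08  ] -88.3
[0, np.float64(-0.53), np.float64(0.1), np.float64(0.0), 0, 0, np.float64(0.087)] [ 0.5481 -0.0237  0.08  ] -90.8
[0, np.float64(-0.8), np.float64(0.14), np.float64(0.0), 0, 0, np.float64(0.131)] [ 0.5476 -0.021   0.08  ] -93.3
[0, np.float64(-1.06), np.float64(0.16), np.float64(0.0), 0, 0, np.float64(0.175)] [ 0.5471 -0.0184  0.08  ] -95.8
[0, np.float64(-1.33), np.float64(0.17), np.float64(0.0), 0, 0, np.float64(0.218)] [ 0.5468 -0.0157  0.08  ] -98.3
[0, np.float64(-1.6), np.float64(0.17), np.float64(0.0), 0, 0, np.float64(0.262)] [ 0.5466 -0.013   0.08  ] -100.8
[0, np.float64(-1.87), np.float64(0.16), np.float64(0.0), 0, 0, np.float64(0.305)] [ 0.5466 -0.0103  0.08  ] -103.3
[0, np.float64(-2.14), np.float64(0.13), np.float64(0.0), 0, 0, np.float64(0.349)] [ 0.5466 -0.0076  0.08  ] -105.8
[0, np.float64(-2.41), np.float64(0.1), np.float64(0.0), 0, 0, np.float64(0.393)] [ 0.5468 -0.0049  0.08  ] -108.3
```

View pics/cs3.png

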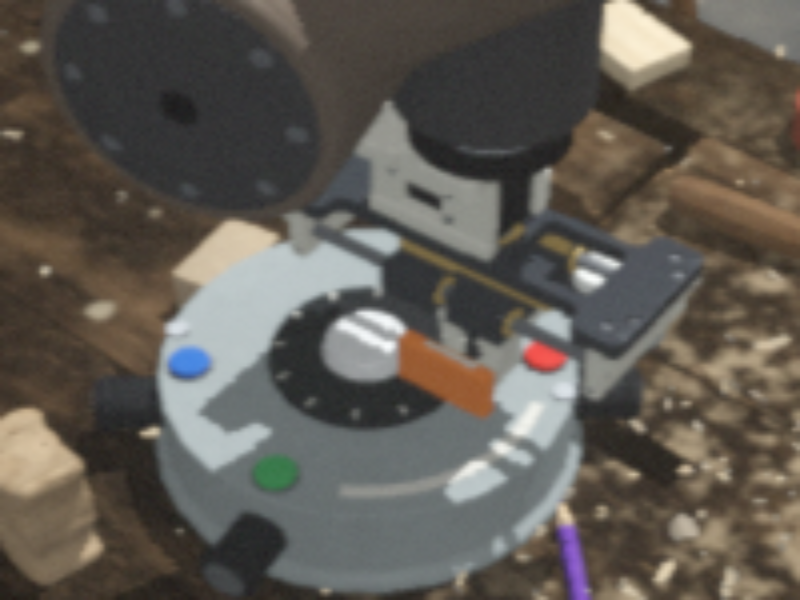

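Contact is made at about 5 N and the tab has turned with the fingers. I'll push on by 20° a call; the rows stay the same each time because the tool turns with the dial.

Request:
move_arm(commands=[[0,-0.26,0.06,0,0,0,0.044],[0,-0.53,0.1,0,0,0,0.087],[0,-0.8,0.14,0,0,0,0.131],[0,-1.06,0.16,0,0,0,0.175],[0,-1.33,0.17,0,0,0,0.218],[0,-1.6,0.17,0,0,0,0.262],[0,-1.87,0.16,0,0,0,0.305],[0,-2.14,0.13,0,0,0,0.349]])

```text
clock: 5.45
tool_pos: [0.5457, -0.0077, 0.0795]
orientation: [180.0, 0.0, -105.9]
force: [0.4, 0.6, -0.2]
opening: 0.0002
```

Request:
move_arm(commands=[[0,-0.26,0.06,0,0,0,0.044],[0,-0.53,0.1,0,0,0,0.087],[0,-0.8,0.14,0,0,0,0.131],[0,-1.06,0.16,0,0,0,0.175],[0,-1.33,0.17,0,0,0,0.218],[0,-1.6,0.17,0,0,0,0.262],[0,-1.87,0.16,0,0,0,0.305],[0,-2.14,0.13,0,0,0,0.349]])

```text
clock: 6.45
tool_pos: [0.5503, 0.0131, 0.0795]
orientation: [180.0, -0.0, -125.9]
force: [-0.3, 0.3, 0.1]
opening: 0.0007
```

```bash
python3 - <<'E'
from r import *
s=snap('scene','s4')['frame'][150:310,220:420,::-1];cv2.imwrite('pics/cs4.png',cv2.resize(s,None,fx=4,fy=3.75))
o=sensors.get_obs();print(o['tool_pos'],o['orientation'],o['force']); print(pose(144.2,.0145,.08))
E
```

```text
[0.55047165 0.01338329 0.07947763] [ 1.79992107e+02  7.32828267e-03 -1.25969387e+02] [-0.79356319  0.89121117 -0.24273557]
(array([0.55115428, 0.01333704, 0.08      ]), -125.80000000000001)
```

View pics/cs4.png

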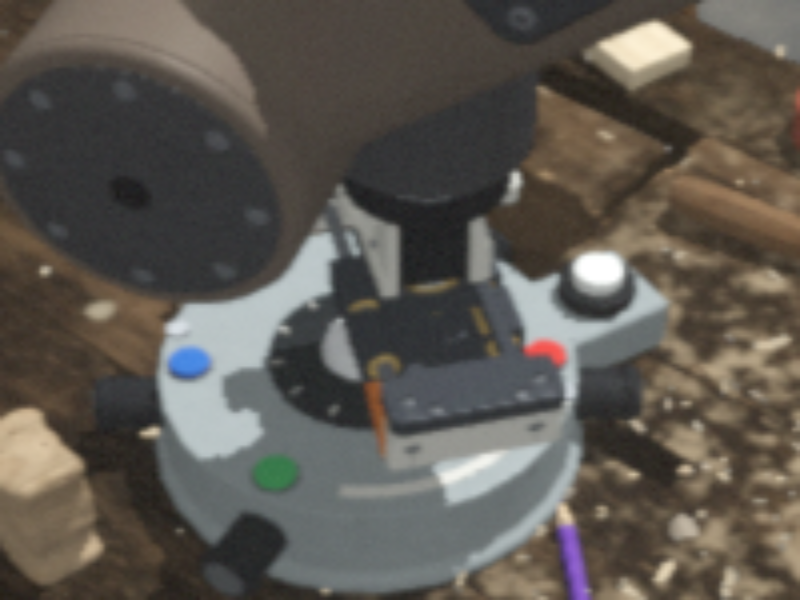

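The force is near zero, so the dial has clicked ahead to about 131.7°. Two more calls, the last one slower.

Request:
move_arm(commands=[[0,-0.26,0.06,0,0,0,0.044],[0,-0.53,0.1,0,0,0,0.087],[0,-0.8,0.14,0,0,0,0.131],[0,-1.06,0.16,0,0,0,0.175],[0,-1.33,0.17,0,0,0,0.218],[0,-1.6,0.17,0,0,0,0.262],[0,-1.87,0.16,0,0,0,0.305],[0,-2.14,0.13,0,0,0,0.349]])

```text
clock: 7.5
tool_pos: [0.5608, 0.0305, 0.0794]
orientation: [180.0, -0.1, -145.8]
force: [-2.9, -1.8, 2.4]
opening: 0.0003
```

Request:
move_arm(commands=[[0,-0.13,0.03,0,0,0,0.022],[0,-0.26,0.06,0,0,0,0.044],[0,-0.4,0.08,0,0,0,0.065],[0,-0.53,0.1,0,0,0,0.087],[0,-0.66,0.12,0,0,0,0.109],[0,-0.8,0.14,0,0,0,0.131],[0,-0.93,0.15,0,0,0,0.153],[0,-1.06,0.16,0,0,0,0.175]])

```text
clock: 8.5
tool_pos: [0.5701, 0.0386, 0.0797]
orientation: [-180.0, 0.0, -155.9]
force: [-0.0, -0.4, 0.4]
opening: 0.0005
```

```bash
python3 - <<'E'
from r import *
s=snap('side','d5')['frame'][150:310,270:430,::-1];cv2.imwrite('pics/cd5.png',cv2.resize(s,None,fx=3.75,fy=3.75))
o=sensors.get_obs();print(o['tool_pos'],o['orientation'],o['force']); print(pose(114.2,.0145,.08))
E
```

```text
[0.57014749 0.03859882 0.07966073] [-1.79993623e+02  2.94133509e-02 -1.55963619e+02] [ 0.23384104 -0.99838628 -0.80929789]
(array([0.57047888, 0.03878332, 0.08      ]), -155.8)
```

View pics/cd5.png

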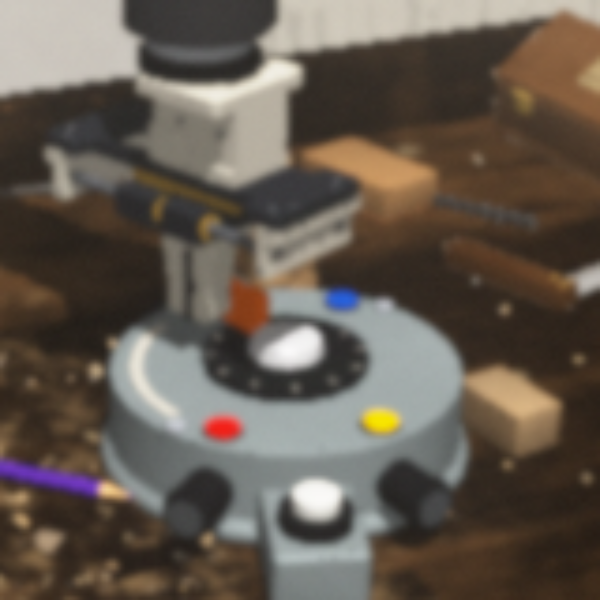

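The force is back to zero after the click. I'll back off along +x, then rise and look.

Request:
move_arm(commands=[[0,0.7,0,0,0,0,0],[0,1.5,0,0,0,0,0],[0,2.5,0,0,0,0,0],[0,3,0,-1.5,0,0,0],[0,3,0,-4,0,0,0],[0,3,0,-7,0,0,0],[0,3,0,-9.5,0,0,0],[0,3,0,-10.5,0,0,0]])

```text
clock: 9.55
tool_pos: [0.543, 0.0263, 0.1871]
orientation: [-180.0, 0.2, -155.8]
force: [0.2, -0.8, -0.1]
opening: 0.0001
```

```bash
python3 - <<'E'
from r import *
s=snap('side','d6')['frame'][150:310,270:430,::-1];cv2.imwrite('pics/cd6.png',cv2.resize(s,None,fx=3.75,fy=3.75))
s=snap('scene','s6')['frame'][150:310,220:420,::-1];cv2.imwrite('pics/cs6.png',cv2.resize(s,None,fx=4,fy=3.75))
o=sensors.get_obs();print(o['tool_pos'],o['orientation'],o['force'],o['joint_pos'])
p0,y0=pose(114.2,.0145,.08); R=Ro.from_euler('xyz',[180,0,y0],degrees=True)
p0=p0+R.apply([.03,0,-.105]);print(p0)
for z in (.105,.075,.056,.050): rows(p0,y0,[([.5615,-.1510,z],y0+20)])
E
```

```text
[0.54276882 0.02623027 0.18598713] [-1.79990691e+02  1.48072541e-01 -1.55826827e+02] [0.37791661 0.46139902 0.31660838] [ 2.34408336e+01  9.90085166e+00 -1.94786173e+01  8.52274012e-03
 -6.04723519e+01 -8.92718630e+01]
[0.54311527 0.02648563 0.185     ]
[0, np.float64(5.6), np.float64(-16.94), np.float64(8.0), 0, 0, np.float64(-0.349)] [ 0.5615 -0.151   0.105 ] -135.8
[0, np.float64(5.6), np.float64(-16.94), np.float64(11.0), 0, 0, np.float64(-0.349)] [ 0.5615 -0.151   0.075 ] -135.8
[0, np.float64(5.6), np.float64(-16.94), np.float64(12.9), 0, 0, np.float64(-0.349)] [ 0.5615 -0.151   0.056 ] -135.8
[0, np.float64(5.6), np.float64(-16.94), np.float64(13.5), 0, 0, np.float64(-0.349)] [ 0.5615 -0.151   0.05  ] -135.8
```

View pics/cd6.png

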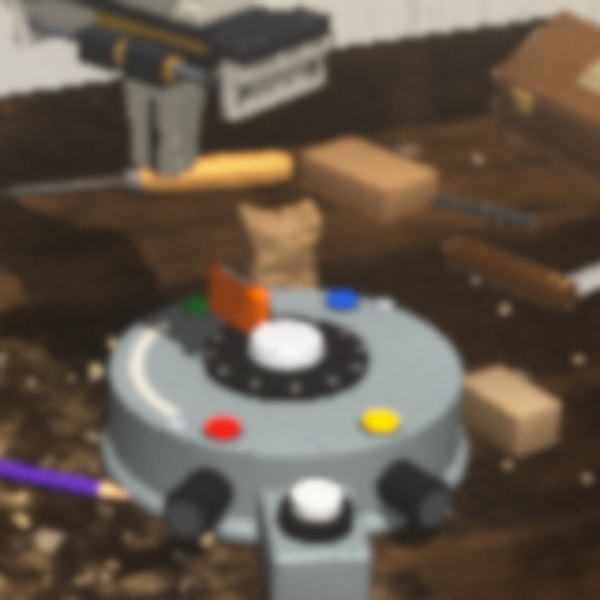

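View pics/cs6.png

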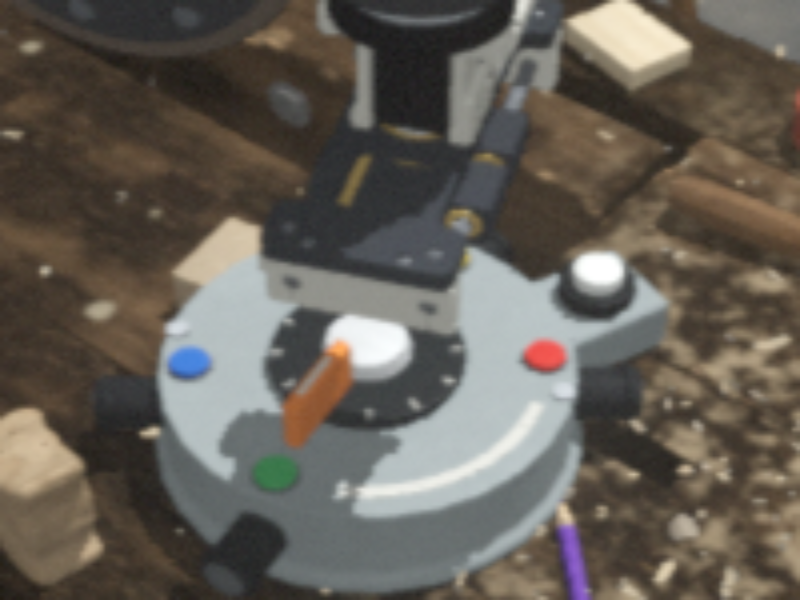

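The tab now points at the green tag in both views: scene crop from (340,345) to (292,440), with the tag at (275,473). I'll confirm the angle numerically and work out the button move.

```bash
python3 - <<'E'
from r import *
from m import tri,load
S,D=load('s6'),load('d6')
cs=lambda x,y:(220+x/4-.4,150+y/3.75-.4); cd=lambda x,y:(270+x/3.75-.4,150+y/3.75-.4)
for n,a,b in (('in',(343,347),(265,290)),('out',(290,399),(214,268))):
    p,e=tri(ray(S,*cs(*a)),ray(D,*cd(*b)));v=p[:2]-C;print(n,p.round(4),e.round(4),np.linalg.norm(v).round(3),np.degrees(np.arctan2(v[1],v[0])).round(1))
p0=np.array([.5431,.0265,.185]);y0=-155.8
for z in (.185,.105,.075): rows(p0,y0,[([.5618,-.1506,z],-108)])
E
```

```text
in [0.6036 0.0151 0.0978] 0.0031 0.026 100.5
out [0.5932 0.0617 0.0976] 0.0065 0.073 101.9
[0, np.float64(5.55), np.float64(-16.92), np.float64(-0.0), 0, 0, np.float64(-0.834)] [ 0.5618 -0.1506  0.185 ] -108
[0, np.float64(5.55), np.float64(-16.92), np.float64(8.0), 0, 0, np.float64(-0.834)] [ 0.5618 -0.1506  0.105 ] -108
[0, np.float64(5.55), np.float64(-16.92), np.float64(11.0), 0, 0, np.float64(-0.834)] [ 0.5618 -0.1506  0.075 ] -108
```

The tab measures 101.9° against 101.8° for the green tag, so the dial is set. Moving above the button.

Request:
move_arm(commands=[[0,0.6,-2,0,0,0,-0.1],[0,1.6,-5,0,0,0,-0.24],[0,2.8,-8.5,0,0,0,-0.4],[0,3.9,-12,0,0,0,-0.56],[0,4.9,-15,0,0,0,-0.7],[0,5.4,-16.5,0,0,0,-0.8],[0,5.55,-16.9,0,0,0,-0.834],[0,5.55,-16.9,0,0,0,-0.834]])

```text
clock: 10.65
tool_pos: [0.5602, -0.1512, 0.1833]
orientation: [179.9, -0.0, -108.1]
force: [-0.8, -0.3, 0.5]
opening: 0.0005
```

Request:
move_arm(commands=[[0,0,0,1.5,0,0,0],[0,0,0,3.5,0,0,0],[0,0,0,5.5,0,0,0],[0,0,0,7.5,0,0,0],[0,0,0,9.3,0,0,0],[0,0,0,10.5,0,0,0],[0,0,0,11,0,0,0],[0,0,0,11,0,0,0]])

```text
clock: 11.65
tool_pos: [0.5608, -0.1507, 0.0744]
orientation: [180.0, -0.0, -108.0]
force: [1.0, -0.2, 0.9]
opening: 0.0002
```

```bash
python3 - <<'E'
from r import *
s=snap('side','d7')['frame'][190:330,290:430,::-1];cv2.imwrite('pics/cd7.png',cv2.resize(s,None,fx=4,fy=4))
s=snap('scene','s7')['frame'][150:310,260:420,::-1];cv2.imwrite('pics/cs7.png',cv2.resize(s,None,fx=3.75,fy=3.75))
o=sensors.get_obs();print(o['tool_pos'],o['orientation'],o['force'])
E
```

```text
[ 0.56125659 -0.15081242  0.07507663] [-1.79952734e+02  1.01832998e-02 -1.08044356e+02] [-0.7754771   0.21782974  0.33258533]
```

View pics/cd7.png

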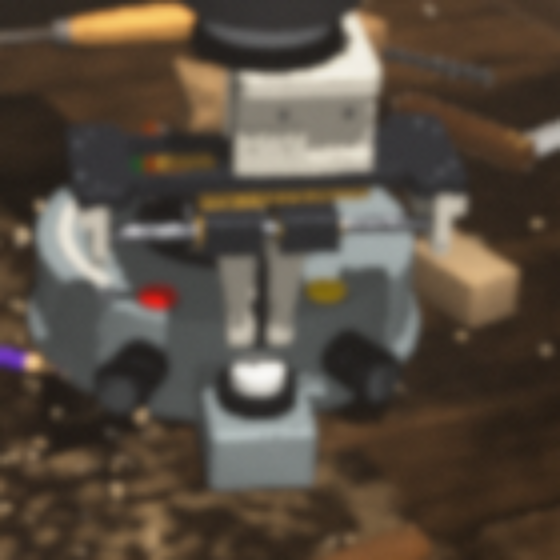

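View pics/cs7.png

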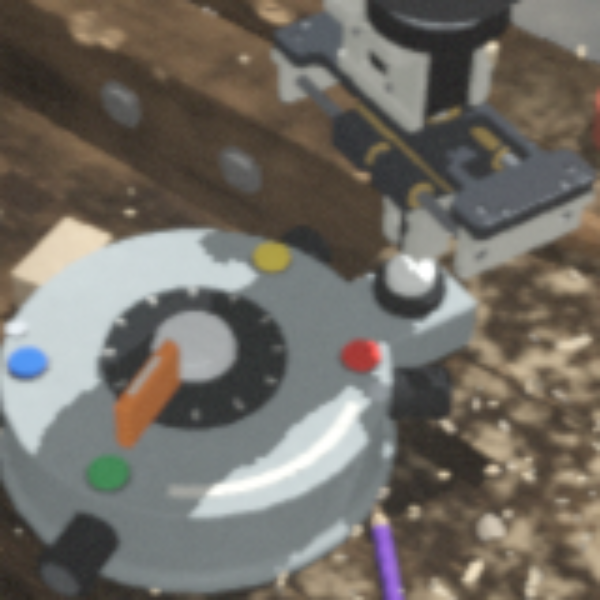

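The fingers are centred over the button (scene crop (408,275)) and 17 mm above it. Pressing slowly.

Request:
move_arm(commands=[[0,0,0,0.8,0,0,0],[0,0,0,1.4,0,0,0],[0,0,0,1.7,0,0,0],[0,0,0,1.9,0,0,0],[0,0,0,2.05,0,0,0],[0,0,0,2.2,0,0,0],[0,0,0,2.3,0,0,0],[0,0,0,2.3,0,0,0]])

```text
clock: 12.75
tool_pos: [0.5606, -0.1508, 0.0522]
orientation: [180.0, -0.0, -108.0]
force: [-4.5, 1.7, 9.8]
opening: 0.0004
```

Request:
move_arm(commands=[[0,0,0,0.03,0,0,0],[0,0,0,0.06,0,0,0],[0,0,0,0.1,0,0,0],[0,0,0,0.1,0,0,0],[0,0,0,0.1,0,0,0],[0,0,0,0.1,0,0,0],[0,0,0,0.1,0,0,0],[0,0,0,0.1,0,0,0]])

```text
clock: 13.75
tool_pos: [0.5606, -0.1509, 0.0521]
orientation: [-180.0, -0.0, -108.0]
force: [-7.9, 3.9, 17.4]
opening: 0.0006
```

The force rose from 9.8 to 17.4 N while z stayed at 52.1 mm, so the button is bottomed. Releasing straight up.

Request:
move_arm(commands=[[0,0,0,-0.3,0,0,0],[0,0,0,-0.8,0,0,0],[0,0,0,-1.5,0,0,0],[0,0,0,-3,0,0,0],[0,0,0,-6,0,0,0],[0,0,0,-10,0,0,0],[0,0,0,-13,0,0,0],[0,0,0,-14,0,0,0]])

```text
clock: 14.75
tool_pos: [0.5622, -0.1509, 0.1936]
orientation: [-179.7, 0.1, -108.0]
force: [1.2, 0.5, -0.5]
opening: 0.0006
```

```bash
python3 - <<'E'
from r import *
s=snap('side','d8')['frame'][190:330,290:430,::-1];cv2.imwrite('pics/cd8.png',cv2.resize(s,None,fx=4,fy=4))
cv2.imwrite('pics/cs8.png',snap('scene','s8')['frame'][150:350,200:480,::-1])
im=cv2.imread('pics/cs8.png');cv2.imwrite('pics/cs8.png',cv2.resize(im,None,fx=2.8,fy=2.8))
o=sensors.get_obs();print(o['tool_pos'],o['force'],o['clock'])
E
```

```text
[ 0.56151749 -0.15077641  0.19197638] [-0.59834987 -0.99453621  0.0181575 ] 14.85
```

View pics/cd8.png

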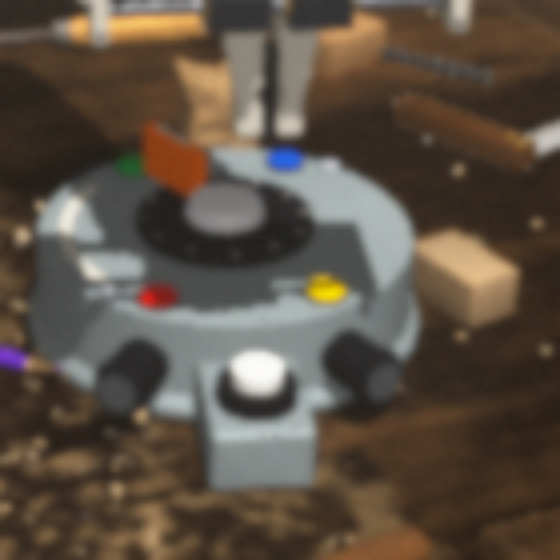

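View pics/cs8.png

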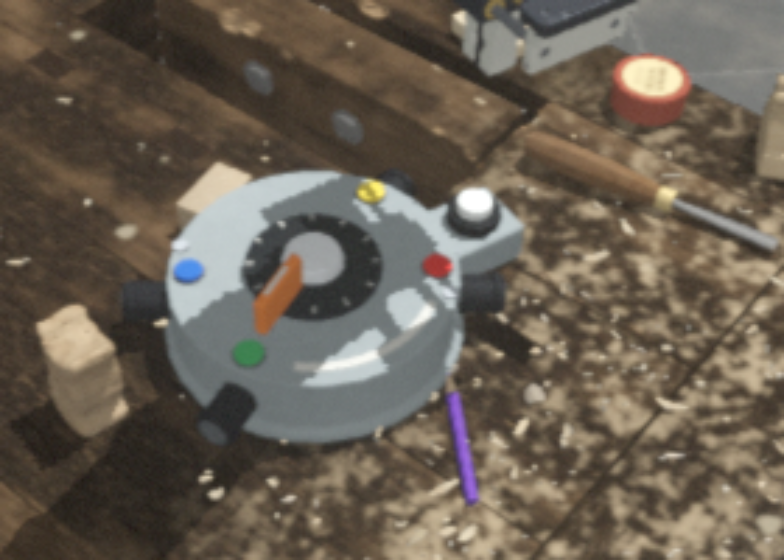

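The button is back up (side crop (257,370)), the tab still points at green (scene crop (278,293) to (249,353)), and the owl, pencil, gouge and offcut haven't moved. The arm is clear, so I'll hand the job in.

```bash
python3 -c "
from plant import job; print(job.close_job())"
```

```text
the job is handed in; nothing more can be done
None
```

The dial is set to the green branch and the start button was then pressed fully and released. I handed the job in at about 15 s, against the 51 s limit.

- **Dial:** I pushed the tab three clicks clockwise, from +30° to −60°, with the closed fingers. The force read at most about 5 N after each move. After I backed off, the tab measured 100.5–101.9° against 101.8° for the green tag.
- **Button:** I pressed it only after the dial was checked. It bottomed out: z held at about 52 mm while the vertical force rose from 9.8 to 17.4 N. The last pictures show it back up.
- **Surroundings:** By eye, the owl, pencil, gouge and offcut are where they were in the first picture. The arm ended about 19 cm above the bench, touching nothing.
- **Disagreements:** Heights measured from two views came out about 2–4 mm below the stated ones (hub about 6 mm). One of the final tab points had a 6.5 mm gap between the two viewing rays. Neither affected the result.

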